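# Work a stuck stopper out of a steel vessel

### The job

The stopper is stuck tight in the steel sample vessel: take it by its bar and free it by twisting it back and forth, about 20 degrees or more each way from where it stands and anticlockwise first (seen from above), easing it upward as it turns. Do not yank: the vessel is not held down and must not be lifted out of its holder. Then stand the stopper upright on its plug inside the white tray, let go, and leave the glassware and bottles round about where they are.

Things in the scene. Friction and masses are not known exactly. Their poses are not given: they have to be found in the camera images.
- stopper: Stopper, 66 mm tall, 0.22 kg; origin: centre of the plug's underside, z up its axis. White plug 40 mm across, 24 mm long; blue flange 60 mm across (z 24 to 32 mm); blue grip bar 62 mm long (its x), 14 mm thick (y), z 32 to 66 mm: pinch it across its thickness from above. At the start the plug is fully in the vessel's mouth, the flange on the rim.
- grip_mid (a point): centre of the grip bar, 49 mm above the stopper's origin, on its axis. Pull only while turning: 2 mm of rise per 20 degrees of turn takes under 6 N of pull besides the stopper's weight; a straight pull takes all the friction and lifts the vessel
- grip_end (a point): middle of the bar's end face on the stopper's +x side: 31 mm from its axis, 49 mm above its origin. At the start the bar is parallel to the holder's x axis; turning takes up to 0.4 N m
- vessel_mouth (a point): centre of the vessel's mouth, level with its rim, 100 mm above the bench while seated; rim 72 mm across outside, bore straight and upright. Its black seal rubs on the plug (20 mm radius) with 13 to 20 N of dry friction in all, against the direction of sliding, over the first 20 mm of rise
- vessel (a joint): how far the vessel has lifted in its holder, m: 0 seated, it weighs about 9 N and only its weight keeps it down; it cannot turn, as its square foot stands in the holder's square socket. Steel, round body 72 mm across
- holder: aluminium plate 130 x 130 x 14 mm fixed to the bench, with a square socket (100 mm outside, top 34 mm above the bench). Origin: centre of its underside; z up. The vessel and stopper stand on its centre
- tray: white square tray, 160 x 160 mm outside, 18 mm high, walls and floor 5 mm thick, fixed to the bench. Origin: centre of its underside; its floor is 5 mm above that
- wash_bottle_near: white wash bottle with blue cap and bent spout, 183 mm tall, 62 mm wide; origin on its underside; bystander
- dark_flask: conical flask with dark contents, 66 mm wide, 101 mm tall; origin under its centre; bystander
- amber_bottle: small bottle with amber contents and black cap, 38 mm wide, 84 mm tall; origin under its centre; bystander
- clear_beaker: glass beaker, 72 mm wide, 90 mm tall; origin under its centre; bystander
Mind the look-alikes: they are no part of the job. Leave any red look-alike of the stopper alone.

How it is judged:
By the outcome, as a careful person would: the job done as asked, in the order asked, and still so for the second after the job is handed in, with the robot touching nothing.
It also fails if it takes over 58 s, if anything falls off the work surface, if the arm or the gripper's body presses on something with over 40 N, if the wrist force passes 120 N, or if a joint passes its speed limit or range.

### The arm

A 6-joint arm with a two-finger parallel gripper is mounted at the origin on a cart in front of the work surface, level with it; the furniture and walls round the work are solid. World frame = base frame: x ahead of the robot, y to its left, z up, the work surface at z = 0. Lengths are in m, angles in rad, forces in N, time in s.
With the tool pointing down it reaches from about 0.4 to 0.825 m from the base axis. Payload 7 kg.
Tool frame: the origin (TCP) lies on the front face of the gripper's body, between the roots of the fingers; the fingertips stand 66 mm ahead of it and the grasp point (between the pads) lies 47 mm ahead of it; z points along the fingers, y is the line along which they close (so a half turn about z gives the same grasp; the last joint's range is limited). The gripper opens to 88 mm and grips with 3 to 60 N. Pads are 19 mm wide; open, the fingers measure 130 mm over their backs; the gripper's body (78 mm by 193 mm) begins 47 mm behind the grasp point.
Start: joints at [-1.005, 0.359, 0.012, 0, -1.224, -0.288], TCP at [0.185, -0.649, 0.292] pointing down, gripper open.
Joint ranges: [-3.07, 3.07], [-1.43, 2.12], [-1.02, 1.25], [-3.03, 1.67], [-3.05, -0], [-3.03, 3.03]. Speed limits (rad/s): [2.39, 2.39, 3.01, 3.14, 3.14, 3.14].

### API

Orientations are given as [roll, pitch, yaw] about the fixed x, y, z axes, in that order (R = Rz(yaw) Ry(pitch) Rx(roll)).
In Python, from station import arm gives the robot as it stands. The module is installed in compiled form; this text tells all that it offers.
- The arm moves only by the tool move_arm, never from a script. Its argument "increments" is a list of rows, each an object of numbers: "jaw": the gripper command: -1 is shut, 1 is fully open, values between are in proportion; "dx", "dy", "dz": the shift along the tool's x, y, z in m; "twist": the turn about the tool's z in rad. A call has 1 to 12 rows; each row shifts and turns the commanded pose from where the row before left it, along the tool's axes as they then stand; what a row does not reach is not made up. A row lasts 1/12 s, in which the tool goes at most 41.7 mm and 7.16 degrees, less where a joint would pass 70% of its speed; a pose out of reach is approached as far as the arm can. A call is refused whole if a number of a shift passes 0.0417 or a number of a turn 0.125, either way. A call with a gripper value outside its range is refused whole. The fingers move at their own pace and stop on an object; "force" is the grip in N (left out, the last holds). Time passes only in rows, so rows that do not move let the fingers close. It gives the time, the measured TCP pose, the force, the opening and the grip force at its end, in the units of the state.
- arm.get_state(): the state, without advancing time (a new reading comes with each control period).
- arm.grab_frame(name): name is "side" or "top"; returns the picture (384x512x3 uint8, blue, green, red); there is no depth.
- arm.camera_info(name): a dict with "K" (3x3 intrinsics, pixels), "k1" (the pictures are not rectified: a ray, as slopes to the right and down, at radius r is drawn at 1 + k1 r^2 times it, then the intrinsics apply), "extrinsics" (4x4, takes a point from camera to world coordinates). Camera axes: x right, y down, z forward; pixel columns grow to the right and rows downward; lengths in m; the calibration is good to about 2 mm. A picture is of the moment at which its call begins. camera_info takes no time and is no camera call.
- arm.job_done(): hands the job in; it is judged then, once.
Trained networks look in the newest picture that a camera, given by its name, has taken for a name from the list of things; names that differ only in an ending like _2 or _b are one class to them, and where a whole thing is asked for, a point or a joint stands for the part that bears it (a point fixed in the world has none). Each returns a list of dicts, best first, with "score" (0 to 1); they miss things now and then, are a little off and sometimes report something else, mostly with a low value. They report only what shows in the picture. A call takes as long as a camera call. They do not tell look-alikes from the thing itself.
- arm.find_in(camera, name): "position" ([x, y, z] in m, in world coordinates, good to about 4 mm: the middle of the surface that is visible of it).
- arm.silhouettes(camera, name): "pixels" (384x512 bool, what is visible of it).
- arm.pinpoint(camera, name): "position" ([x, y, z] in m, in world coordinates, good to about 4 mm: a listed point, or the origin of a listed thing).
The state is a dict: "t": time; "q": joint angles; "qd": joint speeds; "joint_efforts": joint torques, N m; "eef_pos": TCP position; "ee_rot": TCP orientation; "force": force on the tool from outside, world axes, zero at the start; "moment": the same for the moment, N m; "width": finger opening in m; "gripper_force": force on a finger pad.
Only numpy, scipy, OpenCV 4.12 (cv2) and the standard library are available. Lean on these libraries where they do the work, as an engineer would, in place of code of your own. Each camera call takes 0.05 s, during which the arm holds its last target. There are 200 camera calls.

## Working session

There is one attempt and no reset: what is moved stays moved. The work goes in short steps, Python scripts to look and compute and a tool call to move; the robot and the scene stay as the last step left them, time stands still between calls to the robot, and variables do not carry over. Pictures are saved under pics/ and viewed, at most 10 in all, crops included, and the job is handed in when it is done.

Besides the shell and the picture viewer there is one more tool, called after "Call:" by a JSON object that holds its "fn" and its "kwargs", one argument or row to a line. move_arm: Moves the arm, as the interface text tells. Its arguments: {"type":"object","properties":{"increments":{"type":"array"},"force":{"type":"number"}},"required":["increments"]}

```bash
mkdir -p pics; cat > h.py <<'E'
import numpy as np, cv2
from station import arm
def ray(cam,u,v):
    c=arm.camera_info(cam);K=np.array(c['K']);T=np.array(c['extrinsics'])
    p=cv2.undistortPoints(np.array([[[u,v]]],float),K,np.array([c['k1'],0,0,0.]))[0,0]
    return T[:3,3],T[:3,:3]@np.array([p[0],p[1],1])
def at_z(cam,u,v,z):
    o,d=ray(cam,u,v);return o+d*(z-o[2])/d[2]
def proj(cam,P):
    c=arm.camera_info(cam);T=np.linalg.inv(np.array(c['extrinsics']))
    r,_=cv2.Rodrigues(T[:3,:3]);return cv2.projectPoints(np.array(P,float).reshape(-1,3),r,T[:3,3],np.array(c['K']),np.array([c['k1'],0,0,0.]))[0][:,0]
E
python3 - <<'E'
from h import *
s=arm.get_state();print({k:np.round(v,3) for k,v in s.items()})
ims=[]
for c in('side','top'):
    im=arm.grab_frame(c);cv2.imwrite(f'pics/{c}0.png',im)
    print(c,np.round(np.array(arm.camera_info(c)['extrinsics']),2).tolist())
    for n in('stopper','grip_mid','grip_end','vessel_mouth','holder','tray','wash_bottle_near','dark_flask','amber_bottle','clear_beaker'):
        print(c,n,[(round(r['score'],2),np.round(r['position'],3).tolist(),np.round(proj(c,r['position'])[0]).tolist()) for r in arm.pinpoint(c,n)])
E
```

```text
{'t': np.float64(0.0), 'q': array([-1.005,  0.359,  0.011, -0.   , -1.224, -0.288]), 'qd': array([ 0.001, -0.   , -0.   ,  0.001,  0.002, -0.002]), 'joint_efforts': array([-1.0000e-03, -5.8273e+01,  2.9306e+01,  6.9970e+00,  7.0000e-03,
       -0.0000e+00]), 'eef_pos': array([ 0.185, -0.649,  0.291]), 'ee_rot': array([ 3.14 , -0.   , -2.864]), 'force': array([0.89 , 0.221, 0.06 ]), 'moment': array([-0.064, -0.006, -0.028]), 'gripper_force': np.float64(0.0), 'width': np.float64(0.087)}
side [[0.99, -0.08, 0.14, 0.43], [-0.16, -0.61, 0.78, -0.87], [0.02, -0.79, -0.61, 0.64], [0.0, 0.0, 0.0, 1.0]]
side stopper [(0.91, [0.37, -0.1, 0.001], [189.0, 196.0]), (0.76, [0.352, -0.213, 0.001], [183.0, 225.0]), (0.72, [0.518, -0.211, 0.074], [247.0, 197.0]), (0.65, [0.483, -0.045, 0.002], [228.0, 181.0])]
side grip_mid [(0.91, [0.368, -0.1, 0.044], [187.0, 184.0]), (0.69, [0.354, -0.215, 0.046], [181.0, 213.0]), (0.65, [0.483, -0.043, 0.047], [227.0, 168.0]), (0.57, [0.518, -0.215, 0.122], [247.0, 183.0])]
side grip_end [(0.97, [0.402, -0.105, 0.049], [199.0, 183.0]), (0.8, [0.512, -0.059, 0.048
[... 1086 characters left out ...]
3, [0.517, -0.21, 0.127], [271.0, 201.0])]
top grip_end [(0.82, [0.401, -0.108, 0.045], [235.0, 238.0]), (0.78, [0.359, -0.243, 0.048], [279.0, 253.0]), (0.69, [0.546, -0.198, 0.123], [267.0, 191.0]), (0.67, [0.514, -0.054, 0.044], [218.0, 202.0])]
top vessel_mouth [(0.79, [0.519, -0.211, 0.102], [270.0, 200.0])]
top holder [(0.81, [0.516, -0.211, 0.003], [269.0, 202.0])]
top tray [(0.59, [0.488, 0.122, 0.004], [164.0, 209.0])]
top wash_bottle_near [(0.64, [0.747, 0.042, -0.001], [191.0, 129.0])]
top dark_flask [(0.72, [0.515, -0.212, 0.103], [271.0, 202.0]), (0.6, [0.767, -0.067, -0.001], [225.0, 124.0])]
top amber_bottle []
top clear_beaker [(0.59, [0.498, -0.464, -0.003], [347.0, 208.0])]
```

View pics/side0.png

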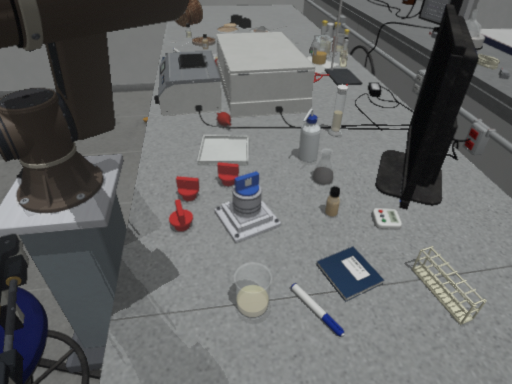

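View pics/top0.png

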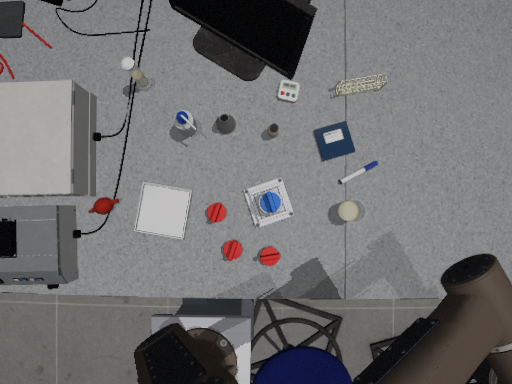

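The blue stopper (in the holder: side ≈ (247,185), top ≈ (270,201)) stands on the vessel. There are three red look-alikes: top (217,212), (232,250) and (269,256); side (228,173), (187,187) and (181,216). Only the blue one on the steel vessel in the holder fits. I'll confirm it in one crop and measure the bar.

```bash
python3 - <<'E'
from h import *
t=cv2.imread('pics/top0.png');s=cv2.imread('pics/side0.png')
a=cv2.resize(t[165:240,235:310],None,fx=5,fy=5,interpolation=cv2.INTER_CUBIC)
b=cv2.resize(s[165:240,210:285],None,fx=5,fy=5,interpolation=cv2.INTER_CUBIC)
cv2.imwrite('pics/crop.png',np.hstack([a,b]))
for c in('top','side'):
    P=np.array([arm.pinpoint(c,'x') if 0 else 0])
arm.grab_frame('top');arm.grab_frame('side')
best=lambda L:min(L,key=lambda r:np.linalg.norm(np.array(r['position'])[:2]-[.518,-.211])) if L else None
for c in('top','side'):
    for n in('holder','grip_mid','grip_end','vessel_mouth'):
        r=best(arm.pinpoint(c,n)); print(c,n,r and np.round(r['position'],4))
    for n in('holder','tray'):
        for r in arm.silhouettes(c,n):
            m=r['pixels'].astype(np.uint8)
            (cx,cy),wh,an=cv2.minAreaRect(cv2.findNonZero(m))
            q=np.array([at_z(c,u,v,.014 if n=='holder' else .018) for u,v in cv2.boxPoints(((cx,cy),wh,an))])
            e=q[1]-q[0]; print(c,n,r['score'],np.round(q.mean(0),3),[round(np.linalg.norm(q[i+1]-q[i]),3) for i in(0,1)],np.degrees(np.arctan2(e[1],e[0]))%90)
E
```

```text
top holder [ 5.156e-01 -2.093e-01 -4.000e-04]
top grip_mid [ 0.5163 -0.2119  0.1277]
top grip_end [ 0.5435 -0.1982  0.1233]
top vessel_mouth [ 0.5161 -0.212   0.1035]
top holder 0.94 [ 0.514 -0.21   0.014] [np.float64(0.131), np.float64(0.13)] 20.697634617513444
top tray 0.94 [0.483 0.123 0.018] [np.float64(0.158), np.float64(0.163)] 81.33314462851736
side holder [ 0.5149 -0.2073  0.0046]
side grip_mid [ 0.3513 -0.2138  0.047 ]
side grip_end [ 0.5524 -0.1971  0.1266]
side vessel_mouth [ 0.5174 -0.2106  0.0987]
side holder 0.57 [ 0.516 -0.198  0.014] [np.float64(0.164), np.float64(0.207)] 35.94468602215977
side tray 0.81 [0.481 0.111 0.018] [np.float64(0.183), np.float64(0.177)] 87.94009257856918
```

View pics/crop.png

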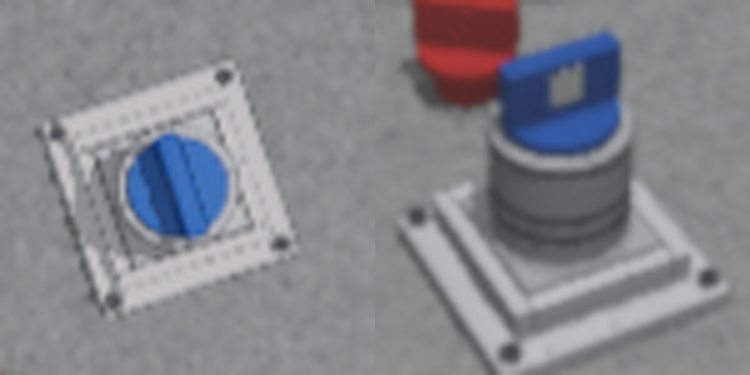

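Confirmed: the blue stopper with its bar sits on the steel vessel in the holder (top crop, bar centre about (177,185), running up and to the left). Bar yaw is about 20.5°. The bar spans z 0.108–0.142, so TCP z for the grasp is about 0.179.

Call:
{"fn": "move_arm", "kwargs": {
  "increments": [
    {"jaw": 1,"twist": -0.08},
    {"jaw": 1,"dx": -0.0232,"dy": 0.0147},
    {"jaw": 1,"dx": -0.0232,"dy": 0.0147},
    {"jaw": 1,"dx": -0.0232,"dy": 0.0147},
    {"jaw": 1,"dx": -0.0232,"dy": 0.0147},
    {"jaw": 1,"dx": -0.0232,"dy": 0.0147},
    {"jaw": 1,"dx": -0.0232,"dy": 0.0147},
    {"jaw": 1,"dx": -0.0232,"dy": 0.0147},
    {"jaw": 1,"dx": -0.0232,"dy": 0.0147},
    {"jaw": 1,"dx": -0.0232,"dy": 0.0147},
    {"jaw": 1,"dx": -0.0232,"dy": 0.0147}
  ]
}}

```text
$.increments[0]: bad value
```

Call:
{"fn": "move_arm", "kwargs": {
  "increments": [
    {"jaw": 1,"dx": -0.0232,"dy": 0.0147},
    {"jaw": 1,"dx": -0.0232,"dy": 0.0147},
    {"jaw": 1,"dx": -0.0232,"dy": 0.0147},
    {"jaw": 1,"dx": -0.0232,"dy": 0.0147},
    {"jaw": 1,"dx": -0.0232,"dy": 0.0147},
    {"jaw": 1,"dx": -0.0232,"dy": 0.0147},
    {"jaw": 1,"dx": -0.0232,"dy": 0.0147},
    {"jaw": 1,"dx": -0.0232,"dy": 0.0147},
    {"jaw": 1,"dx": -0.0232,"dy": 0.0147},
    {"jaw": 1,"dx": -0.0232,"dy": 0.0147},
    {"jaw": 1},
    {"jaw": 1}
  ]
}}

```text
$.increments[0]: bad value
```

The rows seem to need every key.

Call:
{"fn": "move_arm", "kwargs": {
  "increments": [
    {"jaw": 1,"dx": 0,"dy": 0,"dz": 0,"twist": -0.08},
    {"jaw": 1,"dx": -0.0232,"dy": 0.0147,"dz": 0,"twist": 0},
    {"jaw": 1,"dx": -0.0232,"dy": 0.0147,"dz": 0,"twist": 0},
    {"jaw": 1,"dx": -0.0232,"dy": 0.0147,"dz": 0,"twist": 0},
    {"jaw": 1,"dx": -0.0232,"dy": 0.0147,"dz": 0,"twist": 0},
    {"jaw": 1,"dx": -0.0232,"dy": 0.0147,"dz": 0,"twist": 0},
    {"jaw": 1,"dx": -0.0232,"dy": 0.0147,"dz": 0,"twist": 0},
    {"jaw": 1,"dx": -0.0232,"dy": 0.0147,"dz": 0,"twist": 0},
    {"jaw": 1,"dx": -0.0232,"dy": 0.0147,"dz": 0,"twist": 0},
    {"jaw": 1,"dx": -0.0232,"dy": 0.0147,"dz": 0,"twist": 0},
    {"jaw": 1,"dx": -0.0232,"dy": 0.0147,"dz": 0,"twist": 0}
  ]
}}

```text
t: 2.72
eef_pos: [0.3515, -0.429, 0.2924]
ee_rot: [-3.141, 0.0, -2.784]
force: [-0.4, -1.3, 0.3]
width: 0.0876
gripper_force: 0.0
```

Call:
{"fn": "move_arm", "kwargs": {
  "increments": [
    {"jaw": 1,"dx": -0.0232,"dy": 0.0147,"dz": 0,"twist": 0},
    {"jaw": 1,"dx": -0.0232,"dy": 0.0147,"dz": 0,"twist": 0},
    {"jaw": 1,"dx": -0.0232,"dy": 0.0147,"dz": 0,"twist": 0},
    {"jaw": 1,"dx": -0.0232,"dy": 0.0147,"dz": 0,"twist": 0},
    {"jaw": 1,"dx": -0.0232,"dy": 0.0147,"dz": 0,"twist": 0},
    {"jaw": 1,"dx": -0.0232,"dy": 0.0147,"dz": 0,"twist": 0},
    {"jaw": 1,"dx": -0.0232,"dy": 0.0147,"dz": 0,"twist": 0},
    {"jaw": 1,"dx": -0.0232,"dy": 0.0147,"dz": 0,"twist": 0},
    {"jaw": 1,"dx": -0.0232,"dy": 0.0147,"dz": 0,"twist": 0},
    {"jaw": 1,"dx": -0.0232,"dy": 0.0147,"dz": 0,"twist": 0},
    {"jaw": 1,"dx": 0,"dy": 0,"dz": 0,"twist": 0},
    {"jaw": 1,"dx": 0,"dy": 0,"dz": 0,"twist": 0}
  ]
}}

```text
t: 3.72
eef_pos: [0.5174, -0.2101, 0.2921]
ee_rot: [3.142, -0.0, -2.782]
force: [-0.6, -0.7, 0.3]
width: 0.0877
gripper_force: 0.0
```

Call:
{"fn": "move_arm", "kwargs": {
  "increments": [
    {"jaw": 1,"dx": 0,"dy": 0,"dz": 0.02,"twist": 0},
    {"jaw": 1,"dx": 0,"dy": 0,"dz": 0.02,"twist": 0},
    {"jaw": 1,"dx": 0,"dy": 0,"dz": 0.02,"twist": 0},
    {"jaw": 1,"dx": 0,"dy": 0,"dz": 0.02,"twist": 0},
    {"jaw": 1,"dx": 0,"dy": 0,"dz": 0,"twist": 0},
    {"jaw": 1,"dx": 0,"dy": 0,"dz": 0,"twist": 0}
  ]
}}

```text
t: 4.22
eef_pos: [0.516, -0.2119, 0.2118]
ee_rot: [3.141, -0.002, -2.784]
force: [1.0, -0.2, 0.5]
width: 0.0875
gripper_force: 0.0
```

```bash
python3 - <<'E'
from h import *
s=arm.grab_frame('side')
x0,y0=200,110
b=cv2.resize(s[y0:y0+120,x0:x0+110],None,fx=5,fy=5,interpolation=cv2.INTER_CUBIC)
y=.358
u=np.array([np.cos(y),np.sin(y)]);g=arm.get_state()['eef_pos'][:2]
for k,col in((-1,(0,255,255)),(1,(0,255,0))):
  for z in(.108,.142):
    p=[proj('side',np.append(np.array(g)+k*.031*u+w*.007*np.array([-u[1],u[0]]),z))[0] for w in(-1,1)]
    for q in p: cv2.circle(b,tuple(int(v) for v in (q-[x0,y0]+.5)*5),4,col,-1)
cv2.imwrite('pics/close.png',b)
E
```

```text
(no output)
```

View pics/close.png

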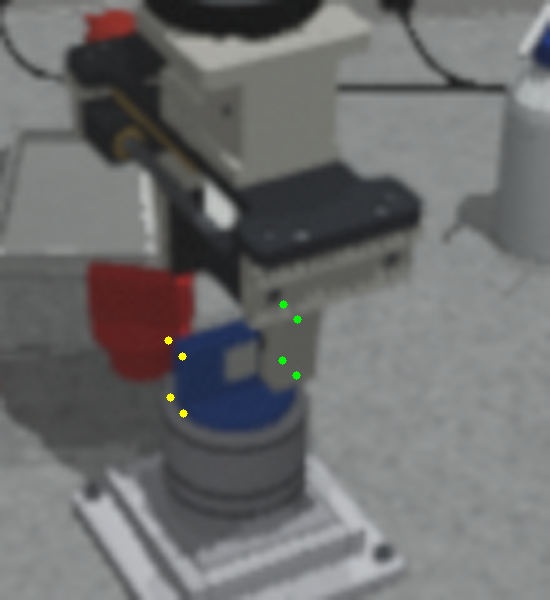

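The side crop shows the fingers astride the blue bar. The projected bar corners (yellow, green) lie within 1–2 px of the real ones. I'll do a quick check of the centre from the blue flange in the first top picture, then go down.

```bash
python3 - <<'E'
from h import *
t=cv2.imread('pics/top0.png').astype(int)
m=((t[...,0]-t[...,2])>60).astype(np.uint8); m[:165]=0;m[240:]=0;m[:,:235]=0;m[:,310:]=0
p=cv2.findNonZero(m);(c,wh,a)=cv2.minAreaRect(p)
print(len(p),p[:,0].mean(0),c,wh,a)
print(at_z('top',*p[:,0].mean(0),.112),at_z('top',*c,.11))
print(arm.get_state()['eef_pos'])
E
```

```text
317 [270.19873817 201.85488959] (270.2500305175781, 201.75001525878906) (19.798988342285156, 19.091880798339844) 45.0
[ 0.51414202 -0.21006822  0.112     ] [ 0.51447824 -0.2103269   0.11      ]
[ 0.51676186 -0.21189754  0.21296378]
```

Call:
{"fn": "move_arm", "kwargs": {
  "increments": [
    {"jaw": 1,"dx": 0.0005,"dy": 0.0015,"dz": 0.011,"twist": 0},
    {"jaw": 1,"dx": 0,"dy": 0,"dz": 0.011,"twist": 0},
    {"jaw": 1,"dx": 0,"dy": 0,"dz": 0.0105,"twist": 0},
    {"jaw": 1,"dx": 0,"dy": 0,"dz": 0,"twist": 0},
    {"jaw": 1,"dx": 0,"dy": 0,"dz": 0,"twist": 0}
  ]
}}

```text
t: 4.68
eef_pos: [0.5156, -0.2101, 0.1794]
ee_rot: [3.141, -0.001, -2.784]
force: [-0.9, -0.1, -0.4]
width: 0.0878
gripper_force: 0.0
```

Call:
{"fn": "move_arm", "kwargs": {
  "increments": [
    {"jaw": -1,"dx": 0,"dy": 0,"dz": 0,"twist": 0},
    {"jaw": -1,"dx": 0,"dy": 0,"dz": 0,"twist": 0},
    {"jaw": -1,"dx": 0,"dy": 0,"dz": 0,"twist": 0},
    {"jaw": -1,"dx": 0,"dy": 0,"dz": 0,"twist": 0},
    {"jaw": -1,"dx": 0,"dy": 0,"dz": 0,"twist": 0},
    {"jaw": -1,"dx": 0,"dy": 0,"dz": 0,"twist": 0},
    {"jaw": -1,"dx": 0,"dy": 0,"dz": 0,"twist": 0},
    {"jaw": -1,"dx": 0,"dy": 0,"dz": 0,"twist": 0}
  ],
  "force": 10
}}

```text
t: 5.35
eef_pos: [0.5157, -0.21, 0.1797]
ee_rot: [-3.142, 0.0, -2.784]
force: [-0.2, -0.3, -0.1]
width: 0.0402
gripper_force: 0.0
```

Call:
{"fn": "move_arm", "kwargs": {
  "increments": [
    {"jaw": -1,"dx": 0,"dy": 0,"dz": 0,"twist": 0},
    {"jaw": -1,"dx": 0,"dy": 0,"dz": 0,"twist": 0},
    {"jaw": -1,"dx": 0,"dy": 0,"dz": 0,"twist": 0},
    {"jaw": -1,"dx": 0,"dy": 0,"dz": 0,"twist": 0},
    {"jaw": -1,"dx": 0,"dy": 0,"dz": 0,"twist": 0},
    {"jaw": -1,"dx": 0,"dy": 0,"dz": 0,"twist": 0},
    {"jaw": -1,"dx": 0,"dy": 0,"dz": 0,"twist": 0},
    {"jaw": -1,"dx": 0,"dy": 0,"dz": 0,"twist": 0}
  ],
  "force": 10
}}

```text
t: 6.02
eef_pos: [0.516, -0.2103, 0.1799]
ee_rot: [-3.141, 0.0, -2.784]
force: [1.5, -3.5, -0.7]
width: 0.0142
gripper_force: 10.0
```

Call:
{"fn": "move_arm", "kwargs": {
  "increments": [
    {"jaw": -1,"dx": 0,"dy": -0.0005,"dz": 0,"twist": 0},
    {"jaw": -1,"dx": 0,"dy": 0,"dz": 0,"twist": 0},
    {"jaw": -1,"dx": 0,"dy": 0,"dz": 0,"twist": 0},
    {"jaw": -1,"dx": 0,"dy": 0,"dz": 0,"twist": 0}
  ],
  "force": 50
}}

```text
t: 6.35
eef_pos: [0.5158, -0.2102, 0.1797]
ee_rot: [3.141, -0.0, -2.784]
force: [-0.7, 1.0, 2.2]
width: 0.0136
gripper_force: 50.0
```

```bash
python3 -c "
from h import *
s=arm.get_state();print(s['force'],s['moment'],s['eef_pos'],s['ee_rot'],s['q'])"
```

```text
[-0.65326269  1.01221904  2.21344646] [0.3429759  0.15551239 0.17119717] [ 0.51583829 -0.21024093  0.17969093] [ 3.14130679e+00 -5.88466068e-05 -2.78355759e+00] [-3.56443434e-02  2.67294943e-01 -3.99871530e-01 -3.07275752e-04
 -9.03793875e-01 -1.17692681e+00]
```

Call:
{"fn": "move_arm", "kwargs": {
  "increments": [
    {"jaw": -1,"dx": 0,"dy": 0,"dz": 0,"twist": -0.08},
    {"jaw": -1,"dx": 0,"dy": 0,"dz": -0.0003,"twist": -0.08},
    {"jaw": -1,"dx": 0,"dy": 0,"dz": -0.0004,"twist": -0.08},
    {"jaw": -1,"dx": 0,"dy": 0,"dz": -0.0004,"twist": -0.08},
    {"jaw": -1,"dx": 0,"dy": 0,"dz": -0.0004,"twist": -0.08},
    {"jaw": -1,"dx": 0,"dy": 0,"dz": -0.0004,"twist": -0.08}
  ]
}}

```text
t: 6.85
eef_pos: [0.5161, -0.2106, 0.1808]
ee_rot: [3.142, 0.0, -2.301]
force: [3.1, -3.1, -5.9]
width: 0.0136
gripper_force: 50.0
```

```bash
python3 -c "
from h import *
s=arm.get_state();print(s['force'],s['moment'],s['eef_pos'],s['ee_rot'],s['q'],s['width'])"
```

```text
[ 3.13562712 -3.06574342 -5.8852133 ] [-1.46225485 -1.26740514 -0.27667809] [ 0.51606368 -0.21056159  0.18083362] [ 3.14158194e+00  2.05877164e-04 -2.30080164e+00] [-3.61958206e-02  2.66379908e-01 -3.98090544e-01 -2.09779119e-04
 -9.06202468e-01 -6.93680123e-01] 0.013603556313332864
```

Call:
{"fn": "move_arm", "kwargs": {
  "increments": [
    {"jaw": -1,"dx": 0,"dy": 0,"dz": 0,"twist": 0.08},
    {"jaw": -1,"dx": 0,"dy": 0,"dz": -0.0004,"twist": 0.08},
    {"jaw": -1,"dx": 0,"dy": 0,"dz": -0.0004,"twist": 0.08},
    {"jaw": -1,"dx": 0,"dy": 0,"dz": -0.0004,"twist": 0.08},
    {"jaw": -1,"dx": 0,"dy": 0,"dz": -0.0004,"twist": 0.08},
    {"jaw": -1,"dx": 0,"dy": 0,"dz": -0.0004,"twist": 0.08},
    {"jaw": -1,"dx": 0,"dy": 0,"dz": -0.0004,"twist": 0.08},
    {"jaw": -1,"dx": 0,"dy": 0,"dz": -0.0004,"twist": 0.08},
    {"jaw": -1,"dx": 0,"dy": 0,"dz": -0.0004,"twist": 0.08},
    {"jaw": -1,"dx": 0,"dy": 0,"dz": -0.0004,"twist": 0.08},
    {"jaw": -1,"dx": 0,"dy": 0,"dz": -0.0004,"twist": 0.08},
    {"jaw": -1,"dx": 0,"dy": 0,"dz": -0.0004,"twist": 0.08}
  ]
}}

```text
t: 7.85
eef_pos: [0.5155, -0.2102, 0.1848]
ee_rot: [3.141, -0.002, 3.015]
force: [1.7, -0.5, -5.7]
width: 0.0141
gripper_force: 50.0
```

```bash
python3 - <<'E'
from h import *
s=arm.get_state();print(s['force'],s['moment'],s['eef_pos'],s['ee_rot'],s['width'])
f=arm.grab_frame('side')
cv2.imwrite('pics/tw1.png',cv2.resize(f[110:230,200:310],None,fx=5,fy=5,interpolation=cv2.INTER_CUBIC))
E
```

```text
[ 1.65131238 -0.48273313 -5.67552313] [-0.63038004 -0.78900978  0.30756079] [ 0.51547201 -0.21023952  0.1848012 ] [ 3.14123845e+00 -1.50106409e-03  3.01536741e+00] 0.01408783718722287
```

View pics/tw1.png

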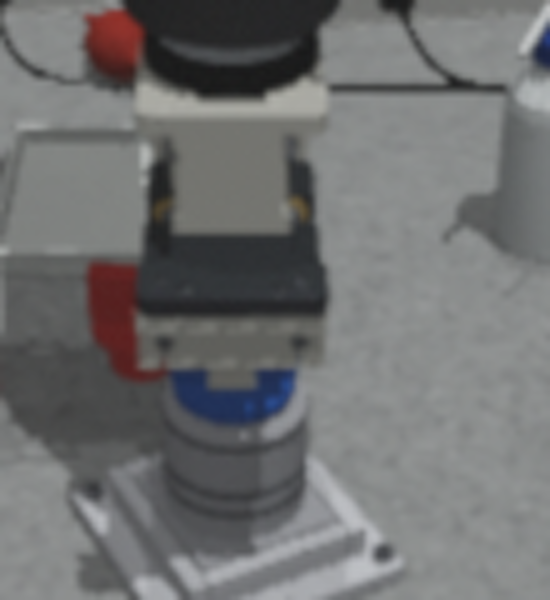

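The vessel foot hasn't moved, the flange has risen and the bar has turned with the gripper. I'll carry on.

Call:
{"fn": "move_arm", "kwargs": {
  "increments": [
    {"jaw": -1,"dx": 0,"dy": 0,"dz": 0,"twist": -0.08},
    {"jaw": -1,"dx": 0,"dy": 0,"dz": -0.0004,"twist": -0.08},
    {"jaw": -1,"dx": 0,"dy": 0,"dz": -0.0004,"twist": -0.08},
    {"jaw": -1,"dx": 0,"dy": 0,"dz": -0.0004,"twist": -0.08},
    {"jaw": -1,"dx": 0,"dy": 0,"dz": -0.0004,"twist": -0.08},
    {"jaw": -1,"dx": 0,"dy": 0,"dz": -0.0004,"twist": -0.08},
    {"jaw": -1,"dx": 0,"dy": 0,"dz": -0.0004,"twist": -0.08},
    {"jaw": -1,"dx": 0,"dy": 0,"dz": -0.0004,"twist": -0.08},
    {"jaw": -1,"dx": 0,"dy": 0,"dz": -0.0004,"twist": -0.08},
    {"jaw": -1,"dx": 0,"dy": 0,"dz": -0.0004,"twist": -0.08},
    {"jaw": -1,"dx": 0,"dy": 0,"dz": -0.0004,"twist": -0.08},
    {"jaw": -1,"dx": 0,"dy": 0,"dz": -0.0004,"twist": -0.08}
  ]
}}

```text
t: 8.9
eef_pos: [0.5161, -0.2106, 0.1897]
ee_rot: [3.142, 0.0, -2.299]
force: [3.6, -2.9, -6.6]
width: 0.0134
gripper_force: 50.0
```

Call:
{"fn": "move_arm", "kwargs": {
  "increments": [
    {"jaw": -1,"dx": 0,"dy": 0,"dz": 0,"twist": 0.08},
    {"jaw": -1,"dx": 0,"dy": 0,"dz": -0.0004,"twist": 0.08},
    {"jaw": -1,"dx": 0,"dy": 0,"dz": -0.0004,"twist": 0.08},
    {"jaw": -1,"dx": 0,"dy": 0,"dz": -0.0004,"twist": 0.08},
    {"jaw": -1,"dx": 0,"dy": 0,"dz": -0.0004,"twist": 0.08},
    {"jaw": -1,"dx": 0,"dy": 0,"dz": -0.0004,"twist": 0.08},
    {"jaw": -1,"dx": 0,"dy": 0,"dz": -0.0004,"twist": 0.08},
    {"jaw": -1,"dx": 0,"dy": 0,"dz": -0.0004,"twist": 0.08},
    {"jaw": -1,"dx": 0,"dy": 0,"dz": -0.0004,"twist": 0.08},
    {"jaw": -1,"dx": 0,"dy": 0,"dz": -0.0004,"twist": 0.08},
    {"jaw": -1,"dx": 0,"dy": 0,"dz": -0.0004,"twist": 0.08},
    {"jaw": -1,"dx": 0,"dy": 0,"dz": -0.0004,"twist": 0.08}
  ]
}}

```text
t: 9.9
eef_pos: [0.5156, -0.2102, 0.194]
ee_rot: [3.141, -0.001, 3.017]
force: [1.5, -0.2, -3.9]
width: 0.014
gripper_force: 50.0
```

Call:
{"fn": "move_arm", "kwargs": {
  "increments": [
    {"jaw": -1,"dx": 0,"dy": 0,"dz": 0,"twist": -0.08},
    {"jaw": -1,"dx": 0,"dy": 0,"dz": -0.0004,"twist": -0.08},
    {"jaw": -1,"dx": 0,"dy": 0,"dz": -0.0004,"twist": -0.08},
    {"jaw": -1,"dx": 0,"dy": 0,"dz": -0.0004,"twist": -0.08},
    {"jaw": -1,"dx": 0,"dy": 0,"dz": -0.0004,"twist": -0.08},
    {"jaw": -1,"dx": 0,"dy": 0,"dz": -0.0004,"twist": -0.08},
    {"jaw": -1,"dx": 0,"dy": 0,"dz": -0.0004,"twist": -0.08},
    {"jaw": -1,"dx": 0,"dy": 0,"dz": -0.0004,"twist": -0.08},
    {"jaw": -1,"dx": 0,"dy": 0,"dz": -0.0004,"twist": -0.08},
    {"jaw": -1,"dx": 0,"dy": 0,"dz": -0.0004,"twist": -0.08},
    {"jaw": -1,"dx": 0,"dy": 0,"dz": -0.0004,"twist": -0.08},
    {"jaw": -1,"dx": 0,"dy": 0,"dz": -0.0004,"twist": -0.08}
  ]
}}

```text
t: 10.9
eef_pos: [0.5161, -0.2107, 0.1986]
ee_rot: [-3.141, -0.0, -2.298]
force: [3.1, -4.5, -4.2]
width: 0.0137
gripper_force: 49.9
```

Call:
{"fn": "move_arm", "kwargs": {
  "increments": [
    {"jaw": -1,"dx": 0,"dy": 0,"dz": 0,"twist": 0.08},
    {"jaw": -1,"dx": 0,"dy": 0,"dz": -0.0004,"twist": 0.08},
    {"jaw": -1,"dx": 0,"dy": 0,"dz": -0.0004,"twist": 0.08},
    {"jaw": -1,"dx": 0,"dy": 0,"dz": -0.0004,"twist": 0.08},
    {"jaw": -1,"dx": 0,"dy": 0,"dz": -0.0004,"twist": 0.08},
    {"jaw": -1,"dx": 0,"dy": 0,"dz": -0.0004,"twist": 0.08},
    {"jaw": -1,"dx": 0,"dy": 0,"dz": -0.0004,"twist": 0.08},
    {"jaw": -1,"dx": 0,"dy": 0,"dz": -0.0004,"twist": 0.08},
    {"jaw": -1,"dx": 0,"dy": 0,"dz": -0.0004,"twist": 0.08},
    {"jaw": -1,"dx": 0,"dy": 0,"dz": -0.0004,"twist": 0.08},
    {"jaw": -1,"dx": 0,"dy": 0,"dz": -0.0004,"twist": 0.08},
    {"jaw": -1,"dx": 0,"dy": 0,"dz": -0.0004,"twist": 0.08}
  ]
}}

```text
t: 11.9
eef_pos: [0.5154, -0.2102, 0.203]
ee_rot: [3.141, -0.001, 3.017]
force: [0.2, 0.0, -1.6]
width: 0.0135
gripper_force: 50.0
```

Call:
{"fn": "move_arm", "kwargs": {
  "increments": [
    {"jaw": -1,"dx": 0,"dy": 0,"dz": 0,"twist": -0.08},
    {"jaw": -1,"dx": 0,"dy": 0,"dz": -0.0005,"twist": -0.08},
    {"jaw": -1,"dx": 0,"dy": 0,"dz": -0.0005,"twist": -0.08},
    {"jaw": -1,"dx": 0,"dy": 0,"dz": -0.0005,"twist": -0.08},
    {"jaw": -1,"dx": 0,"dy": 0,"dz": -0.0005,"twist": -0.08},
    {"jaw": -1,"dx": 0,"dy": 0,"dz": -0.0005,"twist": -0.08},
    {"jaw": -1,"dx": 0,"dy": 0,"dz": 0,"twist": 0}
  ]
}}

```text
t: 12.48
eef_pos: [0.5155, -0.2102, 0.2056]
ee_rot: [3.141, -0.001, -2.779]
force: [0.4, -0.1, -1.9]
width: 0.0138
gripper_force: 50.0
```

```bash
python3 - <<'E'
from h import *
s=arm.get_state();print(s['force'],s['moment'],s['eef_pos'],s['ee_rot'],s['width'])
E
```

```text
[ 0.43662084 -0.08827372 -1.85198712] [-0.0089898   0.03621752 -0.02045981] [ 0.51546314 -0.21023823  0.20562907] [ 3.14074075e+00 -8.06631790e-04 -2.77880882e+00] 0.01383005082346704
```

The stopper is free: the force is now just its weight. Lift it.

Call:
{"fn": "move_arm", "kwargs": {
  "increments": [
    {"jaw": -1,"dx": 0,"dy": 0,"dz": -0.003,"twist": 0},
    {"jaw": -1,"dx": 0,"dy": 0,"dz": -0.005,"twist": 0},
    {"jaw": -1,"dx": 0,"dy": 0,"dz": -0.008,"twist": 0},
    {"jaw": -1,"dx": 0,"dy": 0,"dz": -0.012,"twist": 0},
    {"jaw": -1,"dx": 0,"dy": 0,"dz": -0.012,"twist": 0},
    {"jaw": -1,"dx": 0,"dy": 0,"dz": -0.012,"twist": 0},
    {"jaw": -1,"dx": 0,"dy": 0,"dz": -0.004,"twist": 0},
    {"jaw": -1,"dx": 0,"dy": 0,"dz": 0,"twist": 0}
  ]
}}

```text
t: 13.15
eef_pos: [0.5165, -0.2106, 0.2638]
ee_rot: [-3.14, 0.003, -2.784]
force: [0.6, -0.2, -1.7]
width: 0.0134
gripper_force: 50.0
```

Call:
{"fn": "move_arm", "kwargs": {
  "increments": [
    {"jaw": -1,"dx": -0.0028,"dy": 0.01,"dz": 0,"twist": 0},
    {"jaw": -1,"dx": -0.0056,"dy": 0.02,"dz": 0,"twist": 0},
    {"jaw": -1,"dx": -0.0056,"dy": 0.02,"dz": 0,"twist": 0},
    {"jaw": -1,"dx": -0.0056,"dy": 0.02,"dz": 0,"twist": 0},
    {"jaw": -1,"dx": -0.0056,"dy": 0.02,"dz": 0,"twist": 0},
    {"jaw": -1,"dx": -0.0056,"dy": 0.02,"dz": 0,"twist": 0},
    {"jaw": -1,"dx": -0.0056,"dy": 0.02,"dz": 0,"twist": 0},
    {"jaw": -1,"dx": -0.0056,"dy": 0.02,"dz": 0,"twist": 0},
    {"jaw": -1,"dx": -0.0056,"dy": 0.02,"dz": 0,"twist": 0}
  ]
}}

```text
t: 13.9
eef_pos: [0.5001, -0.0332, 0.2613]
ee_rot: [3.141, -0.001, -2.784]
force: [1.1, 0.0, -2.6]
width: 0.0137
gripper_force: 50.0
```

Call:
{"fn": "move_arm", "kwargs": {
  "increments": [
    {"jaw": -1,"dx": -0.0056,"dy": 0.02,"dz": 0,"twist": 0},
    {"jaw": -1,"dx": -0.0056,"dy": 0.02,"dz": 0,"twist": 0},
    {"jaw": -1,"dx": -0.0056,"dy": 0.02,"dz": 0,"twist": 0},
    {"jaw": -1,"dx": -0.0056,"dy": 0.02,"dz": 0,"twist": 0},
    {"jaw": -1,"dx": -0.0056,"dy": 0.02,"dz": 0,"twist": 0},
    {"jaw": -1,"dx": -0.0056,"dy": 0.02,"dz": 0,"twist": 0},
    {"jaw": -1,"dx": -0.0056,"dy": 0.02,"dz": 0,"twist": 0},
    {"jaw": -1,"dx": -0.0028,"dy": 0.01,"dz": 0,"twist": 0},
    {"jaw": -1,"dx": 0,"dy": 0,"dz": 0,"twist": 0},
    {"jaw": -1,"dx": 0,"dy": 0,"dz": 0,"twist": 0}
  ]
}}

```text
t: 14.73
eef_pos: [0.4873, 0.121, 0.2615]
ee_rot: [-3.141, -0.001, -2.783]
force: [0.1, -0.4, -2.0]
width: 0.0137
gripper_force: 50.0
```

```bash
python3 - <<'E'
from h import *
s=arm.get_state();print(s['force'],s['eef_pos'],s['ee_rot'],s['width'])
f=arm.grab_frame('side')
cv2.imwrite('pics/tray1.png',cv2.resize(f[50:250,150:350],None,fx=3,fy=3,interpolation=cv2.INTER_CUBIC))
for n in('stopper','grip_mid','vessel_mouth'): print(n,[(round(r['score'],2),np.round(r['position'],3)) for r in arm.pinpoint('side',n)])
E
```

```text
[ 0.1462191  -0.3967899  -1.97850501] [0.48727167 0.12100871 0.26150476] [-3.14141561e+00 -1.15817633e-03 -2.78259999e+00] 0.013677539118385054
stopper [(0.88, array([ 0.483, -0.045,  0.004])), (0.82, array([ 0.349, -0.213, -0.002])), (0.78, array([ 0.371, -0.101,  0.003])), (0.67, array([0.489, 0.118, 0.159])), (0.29, array([0.483, 0.122, 0.208]))]
grip_mid [(0.79, array([ 0.483, -0.047,  0.049])), (0.6, array([ 0.37 , -0.097,  0.046])), (0.57, array([0.484, 0.12 , 0.205])), (0.56, array([ 0.356, -0.217,  0.048]))]
vessel_mouth [(0.59, array([ 0.518, -0.21 ,  0.098]))]
```

View pics/tray1.png

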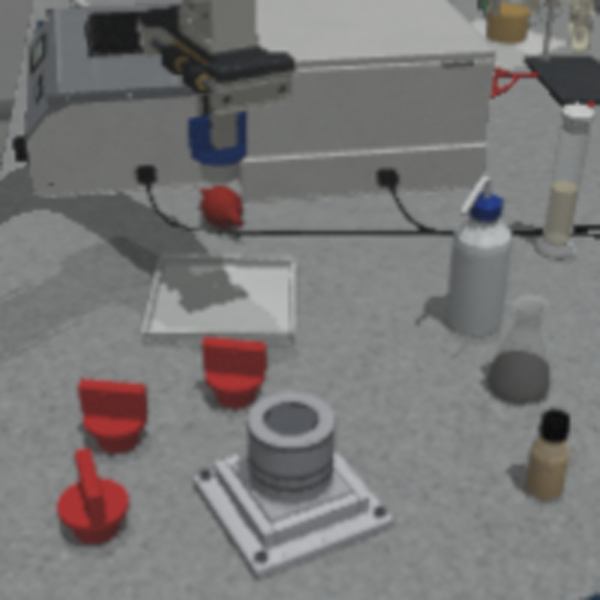

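The stopper, with its white plug showing, hangs over the tray (crop (218,140)). The vessel is seated and empty (crop (290,420)). I'll shift 20 mm towards −y for clearance from the instrument boxes and lower it.

Call:
{"fn": "move_arm", "kwargs": {
  "increments": [
    {"jaw": -1,"dx": 0.0035,"dy": -0.0095,"dz": 0.01,"twist": 0},
    {"jaw": -1,"dx": 0.0035,"dy": -0.0095,"dz": 0.016,"twist": 0},
    {"jaw": -1,"dx": 0,"dy": 0,"dz": 0.02,"twist": 0},
    {"jaw": -1,"dx": 0,"dy": 0,"dz": 0.02,"twist": 0},
    {"jaw": -1,"dx": 0,"dy": 0,"dz": 0.02,"twist": 0},
    {"jaw": -1,"dx": 0,"dy": 0,"dz": 0.02,"twist": 0},
    {"jaw": -1,"dx": 0,"dy": 0,"dz": 0.015,"twist": 0},
    {"jaw": -1,"dx": 0,"dy": 0,"dz": 0.012,"twist": 0},
    {"jaw": -1,"dx": 0,"dy": 0,"dz": 0.01,"twist": 0},
    {"jaw": -1,"dx": 0,"dy": 0,"dz": 0.005,"twist": 0},
    {"jaw": -1,"dx": 0,"dy": 0,"dz": 0,"twist": 0},
    {"jaw": -1,"dx": 0,"dy": 0,"dz": 0,"twist": 0}
  ]
}}

```text
t: 15.93
eef_pos: [0.4879, 0.0998, 0.114]
ee_rot: [-3.141, -0.001, -2.784]
force: [0.9, -0.0, -2.0]
width: 0.0137
gripper_force: 50.0
```

Call:
{"fn": "move_arm", "kwargs": {
  "increments": [
    {"jaw": -1,"dx": 0,"dy": 0,"dz": 0.001,"twist": 0},
    {"jaw": -1,"dx": 0,"dy": 0,"dz": 0.001,"twist": 0},
    {"jaw": -1,"dx": 0,"dy": 0,"dz": 0.001,"twist": 0},
    {"jaw": -1,"dx": 0,"dy": 0,"dz": 0,"twist": 0},
    {"jaw": -1,"dx": 0,"dy": 0,"dz": 0,"twist": 0}
  ]
}}

```text
t: 16.35
eef_pos: [0.4879, 0.1005, 0.1113]
ee_rot: [3.142, 0.0, -2.784]
force: [-0.1, -0.8, -2.6]
width: 0.0135
gripper_force: 50.0
```

Call:
{"fn": "move_arm", "kwargs": {
  "increments": [
    {"jaw": -1,"dx": 0,"dy": 0,"dz": 0.001,"twist": 0},
    {"jaw": -1,"dx": 0,"dy": 0,"dz": 0.001,"twist": 0},
    {"jaw": -1,"dx": 0,"dy": 0,"dz": 0,"twist": 0},
    {"jaw": -1,"dx": 0,"dy": 0,"dz": 0,"twist": 0}
  ]
}}

```text
t: 16.68
eef_pos: [0.4878, 0.1004, 0.109]
ee_rot: [-3.142, -0.0, -2.784]
force: [-0.4, -0.2, -1.9]
width: 0.0139
gripper_force: 50.0
```

Call:
{"fn": "move_arm", "kwargs": {
  "increments": [
    {"jaw": -1,"dx": 0,"dy": 0,"dz": 0.0006,"twist": 0},
    {"jaw": -1,"dx": 0,"dy": 0,"dz": 0,"twist": 0},
    {"jaw": -1,"dx": 0,"dy": 0,"dz": 0,"twist": 0}
  ]
}}

```text
t: 16.93
eef_pos: [0.4879, 0.1004, 0.1087]
ee_rot: [-3.142, 0.0, -2.784]
force: [-0.8, -0.1, 2.0]
width: 0.014
gripper_force: 50.0
```

The plug is touching the tray floor. Release.

Call:
{"fn": "move_arm", "kwargs": {
  "increments": [
    {"jaw": -1,"dx": 0,"dy": 0,"dz": 0,"twist": 0},
    {"jaw": -1,"dx": 0,"dy": 0,"dz": 0,"twist": 0}
  ],
  "force": 5
}}

```text
t: 17.1
eef_pos: [0.488, 0.1004, 0.1087]
ee_rot: [-3.142, 0.0, -2.784]
force: [-1.6, -1.2, 2.9]
width: 0.0141
gripper_force: 5.0
```

Call:
{"fn": "move_arm", "kwargs": {
  "increments": [
    {"jaw": -0.4,"dx": 0,"dy": 0,"dz": 0,"twist": 0},
    {"jaw": -0.4,"dx": 0,"dy": 0,"dz": 0,"twist": 0},
    {"jaw": -0.4,"dx": 0,"dy": 0,"dz": 0,"twist": 0},
    {"jaw": 0,"dx": 0,"dy": 0,"dz": 0,"twist": 0},
    {"jaw": 0,"dx": 0,"dy": 0,"dz": 0,"twist": 0},
    {"jaw": 0,"dx": 0,"dy": 0,"dz": 0,"twist": 0},
    {"jaw": 0,"dx": 0,"dy": 0,"dz": 0,"twist": 0},
    {"jaw": 0,"dx": 0,"dy": 0,"dz": 0,"twist": 0}
  ]
}}

```text
t: 17.77
eef_pos: [0.4879, 0.1004, 0.1085]
ee_rot: [-3.142, 0.0, -2.784]
force: [-0.3, -0.5, 0.6]
width: 0.0434
gripper_force: 0.0
```

Call:
{"fn": "move_arm", "kwargs": {
  "increments": [
    {"jaw": 0.2,"dx": 0,"dy": 0,"dz": -0.005,"twist": 0},
    {"jaw": 0.2,"dx": 0,"dy": 0,"dz": -0.01,"twist": 0},
    {"jaw": 0.2,"dx": 0,"dy": 0,"dz": -0.015,"twist": 0},
    {"jaw": 0.2,"dx": 0,"dy": 0,"dz": -0.02,"twist": 0},
    {"jaw": 0.2,"dx": 0,"dy": 0,"dz": -0.02,"twist": 0},
    {"jaw": 0.2,"dx": 0,"dy": 0,"dz": -0.02,"twist": 0},
    {"jaw": 0.2,"dx": 0,"dy": 0,"dz": -0.02,"twist": 0},
    {"jaw": 0.2,"dx": 0,"dy": 0,"dz": -0.02,"twist": 0},
    {"jaw": 0.2,"dx": 0,"dy": 0,"dz": -0.02,"twist": 0},
    {"jaw": 0.2,"dx": 0,"dy": 0,"dz": 0,"twist": 0},
    {"jaw": 0.2,"dx": 0,"dy": 0,"dz": 0,"twist": 0}
  ]
}}

```text
t: 18.68
eef_pos: [0.4882, 0.1006, 0.2599]
ee_rot: [3.141, 0.003, -2.784]
force: [-0.0, 0.0, -1.2]
width: 0.0528
gripper_force: 0.0
```

```bash
python3 - <<'E'
from h import *
f=arm.grab_frame('side')
cv2.imwrite('pics/end.png',cv2.resize(f[50:250,150:350],None,fx=3,fy=3,interpolation=cv2.INTER_CUBIC))
for n in('stopper','grip_mid','vessel_mouth','holder'): print(n,[(round(r['score'],2),np.round(r['position'],3)) for r in arm.pinpoint('side',n)])
E
```

```text
stopper [(0.88, array([ 0.351, -0.211, -0.   ])), (0.8, array([ 0.479, -0.048,  0.003])), (0.66, array([ 0.371, -0.099, -0.001])), (0.55, array([0.488, 0.098, 0.006]))]
grip_mid [(0.91, array([0.488, 0.102, 0.053])), (0.77, array([ 0.484, -0.044,  0.05 ])), (0.67, array([ 0.352, -0.216,  0.046])), (0.57, array([ 0.368, -0.1  ,  0.042]))]
vessel_mouth [(0.68, array([ 0.516, -0.211,  0.098]))]
holder [(0.76, array([ 0.516, -0.209,  0.001]))]
```

View pics/end.png

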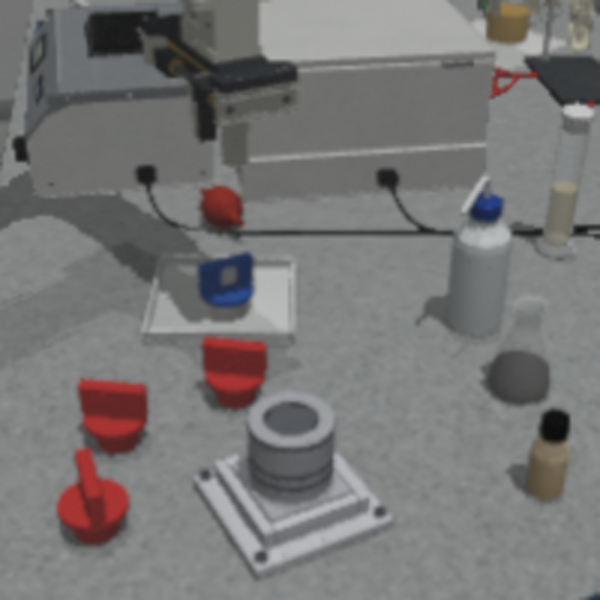

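The blue stopper stands upright in the tray (crop (227,280)), clear of the gripper. The vessel is seated in its holder and the bystanders in view haven't moved. Handing in.

```bash
python3 -c "
from station import arm
print(arm.job_done())"
```

```text
the job is handed in; nothing more can be done
None
```

The stopper was freed by twisting about 27° each way, anticlockwise first, and stands upright in the white tray; the vessel stayed seated, nothing else was touched, and I handed the job in at about 19 s.

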